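Swing a lever blank home in the drilling jig and latch it

ROBOT

A 6-joint arm with a two-finger parallel gripper is mounted at the origin on the work surface. World frame = base frame: x ahead of the robot, y to its left, z up, the work surface at z = 0. Lengths are in m, angles in rad, forces in N, time in s.
With the tool pointing down it reaches from about 0.35 to 0.875 m from the base axis. Payload 15.5 kg.
Tool frame: the origin (TCP) lies between the finger pads; the fingertips stand 14 mm ahead of it and the grasp point (between the pads) lies 5 mm behind it (env.nose_length is the distance from the TCP to the fingertips, in m); z points along the fingers, y is the line along which they close (so a half turn about z gives the same grasp; the last joint's range is limited). The gripper opens to 85 mm and grips with 20 to 120 N. Pads are 22 mm wide; open, the fingers measure 114 mm over their backs; the gripper's body (76 mm by 85 mm) begins 54 mm behind the grasp point. The pads swing forward as they close: fully open they stand 13 mm farther back than shut.
Start: joints at [1.044, 0.494, 1.345, -0, 1.302, -0.096], TCP at [0.262, 0.568, 0.215] pointing down, gripper open.
Joint ranges: [-2.91, 2.91], [-0.82, 2.16], [0.22, 2.67], [-1.22, 4.37], [0.12, 2.79], [-3.08, 3.08]. Speed limits (rad/s): [1.89, 1.89, 2.57, 3.01, 3.01, 3.01].

INTERFACE

Orientations are given as a unit quaternion [w, x, y, z].
In Python, from rig import readout, optics, env gives the robot as it stands. The module is installed in compiled form; this text tells all that it offers.
- The arm moves only by the shell command python3 -m pendant 'ROWS' [OPENING]. ROWS is a JSON object of lists of equal length, an entry for each row: "translation": the shift along the world's x, y, z in mm, a list of three; "roll": the turn about the world's z in degrees. A call has 1 to 20 rows; each row is the pose to reach, as a shift and turn from the pose commanded when the call began; what a row does not reach only later rows make up. A row lasts 1/12 s, in which the tool goes at most 41.7 mm and 7.16 degrees, less where a joint would pass 70% of its speed; a pose out of reach is approached as far as the arm can. A call with a gripper value outside its range is refused whole. OPENING is the opening, from 0 (shut) to 1 (fully open), set as the call begins (- or left out, the last holds). The fingers move at their own pace and stop on an object; the grip force is fixed at half the most. Time passes only in rows, so rows that repeat a pose let the fingers close. It gives the time, the measured TCP pose, the force, the opening and the grip force at its end, in the units of the state.
- readout.observe(): the state, without advancing time (a new reading comes with each control period).
- optics.grab_frame(name): name is "scene" or "top" or "wrist"; returns a dict with "image" (384x512x3 uint8, blue, green, red), "camera_matrix" (3x3 intrinsics, pixels), "world_to_cam" (4x4, takes a point from world to camera coordinates). Camera axes: x right, y down, z forward; pixel columns grow to the right and rows downward; lengths in m; the calibration is good to about 2 mm. The wrist camera is an equidistant fisheye: a pixel r from the principal point sees the ray r / f radians off the axis. A picture is of the moment at which its call begins. There is no depth.
- env.sign_off(): hands the job in; it is judged then, once.
Trained networks look in a picture, given as the dict that the camera call returned (one of the last four; its "shot" number tells which), for a name from the list of things; names that differ only in an ending like _2 or _b are one class to them, and where a whole thing is asked for, a point or a joint stands for the part that bears it (a point fixed in the world has none). Each returns a list of dicts, best first, with "p" (0 to 1); they miss things now and then, are a little off and sometimes report something else, mostly with a low value. They report only what shows in the picture. A call takes as long as a camera call. They do not tell look-alikes from the thing itself.
- optics.find_in(picture, query): "extent" ([left, top, right, bottom] in pixels, round what is visible of it).
- optics.outline_of(picture, query): "pixels" (384x512 bool, what is visible of it) and "extent" ([left, top, right, bottom] in pixels, round what is visible of it).
- optics.landmark_of(picture, query): "centre" ([column, row] in pixels: a listed point, or the origin of a listed thing).
The state is a dict: "clock": time; "joint_positions": joint angles; "qvel": joint speeds; "effort": joint torques, N m; "tool_pos": TCP position; "ee_rot": TCP orientation; "contact_force": force on the tool from outside, world axes, zero at the start; "torque": the same for the moment, N m; "width": finger opening in m; "grip_force": force on a finger pad.
Only numpy, scipy, OpenCV 4.12 (cv2) and the standard library are available. Lean on these libraries where they do the work, as an engineer would, in place of code of your own. Each camera call takes 0.05 s, during which the arm holds its last target. There are 200 camera calls.

TASK

The brass lever blank sits on the pivot pin of the small drilling jig. With the closed fingers, swing its free end round until the blank bears on the steel stop block and press it home there for about a second with roughly 10 N (less than 7 N may not seat it, over 16 N on the stop would spoil its setting); then swing the little latch arm in by its knob until its nose bears gently on the back of the blank, still under 16 N on the stop. Leave the blank home and latched, and leave the other things on the bench alone.

Things in the scene. Friction and masses are not known exactly. Their poses are not given: they have to be found in the camera images.
- jig: Fixed steel base plate, 12 mm thick, x -190 to 55 and y -30 to 255 mm in its own frame, flat on the bench. Origin: on the pivot pin's axis at bench height; z up. +y: where the blank's long axis lies when home; +x: the way the free end moves in coming home. The pin is 10 mm thick; its 19 mm head tops out 31.5 mm above the bench.
- blank: Loose brass bar 205 x 24 x 10 mm (0.24 to 0.5 kg) lying on the oiled jig plate, underside 12 mm above the bench, its 11.2 mm hole over the pin, whose head keeps it down. Origin: hole axis, underside; +y along the bar to the free end, 190 mm off. Starts turned 20 to 46 degrees counter-clockwise from home, towards jig -x. Slides with very light friction (under 1 N at the free end).
- blank_end (a point): Middle of the blank's free end face: 190 mm along +y from the hole's axis and 5 mm above the blank's underside.
- latch (a joint): Latch angle, rad; upright pivot on the jig with steady friction (0.1 N m, 2 to 3 N at the knob), no spring, stays where left. 0: arm along jig -x (open); grows counter-clockwise from above; pi/2: arm along jig -y. With the blank home the nose meets its back edge (the side away from the stop) at about 1.755. Starts at 0 to 0.4.
- latch_pivot (a point): Point on the latch's pivot axis, at jig x = -25, y = 215 mm, 40 mm above the bench. The boss around it is 20 mm in diameter, its top 26.5 mm above the bench.
- latch_knob (a point): Middle of the upright round steel knob on the latch, 38 mm from the pivot axis, free to spin on its own spindle: 12 mm in diameter, from 24 to 54 mm above the bench, this point 40 mm above it. The latch arm (10 mm wide) and its round nose (12 mm in diameter, directly below the knob) lie 12.5 to 22.5 mm above the bench.
- jar: Bystander: small closed glass jar with white cap, 60 mm in diameter, 70 mm tall, standing on the bench left of the jig; origin at the centre of its underside.
- dish: Bystander: round steel block, 68 mm in diameter, 22 mm tall, left of the jig; origin at the centre of its underside.
- hammer: Bystander: small hammer, 220 mm long, lying on the bench right of the jig.
- wax: Bystander: white block of carving wax, 110 x 30 x 25 mm, right of the jig; origin at the centre of its underside.
- stop: Rigid steel stop block on the jig. Origin: centre of its working face, which looks to jig -x, at jig x = 12, y = 150 mm, 17 mm above the bench. 18 mm wide along jig y, 22 mm deep along x, top 26 mm above the bench. A push on the blank 150 mm from the pin goes onto the stop to within about 1 N; at the very end, 190 mm, a quarter more.
- bush (a point): Top of the drill bush in the fixed aluminium bridge that spans the blank near the pin, at jig x = 0, y = 60 mm, 50 mm above the bench. The bridge covers jig y 48 to 72, x -14 to 46 mm; its underside is 36 mm above the bench.
Things that resemble listed ones, but are neither listed nor needed, are in the scene too. Several things have the shape of the blank; the one meant has the colours described above.

How it is judged:
By the outcome, as a careful person would: the job done as asked, in the order asked, and still so for the second after the job is handed in, with the robot touching nothing.
It also fails if it takes over 64 s, if anything falls off the work surface, if the arm or the gripper's body presses on something with over 40 N, if the wrist force passes 120 N, or if a joint passes its speed limit or range.

## Working session

There is one attempt and no reset: what is moved stays moved. The work goes in short steps, Python scripts to look and compute and a shell command to move; the robot and the scene stay as the last step left them, time stands still between calls to the robot, and variables do not carry over. Pictures are saved under pics/ and viewed, at most 10 in all, crops included, and the job is handed in when it is done.

```bash
mkdir -p pics; cat > h.py <<'E'
import numpy as np, cv2
from rig import readout, optics, env
def ray(f,px):
    K=f["camera_matrix"];T=np.array(f["world_to_cam"])
    d=np.linalg.inv(K)@np.array([px[0],px[1],1.]);R=T[:3,:3]
    return -R.T@T[:3,3], R.T@d
def at(f,px,z):
    o,d=ray(f,px); return o+d*(z-o[2])/d[2]
def proj(f,p):
    T=np.array(f["world_to_cam"]);c=T[:3,:3]@np.array(p)+T[:3,3];q=f["camera_matrix"]@c
    return q[:2]/q[2]
E
cat > a.py <<'E'
from h import *
o=readout.observe();print(o["clock"],o["tool_pos"],o["ee_rot"],o["contact_force"],o["width"],env.nose_length)
for n in ("top","scene"):
    f=optics.grab_frame(n);cv2.imwrite(f"pics/{n}0.png",f["image"])
    for q,z in (("blank_end",.017),("latch_knob",.04),("latch_pivot",.04),("bush",.05),("stop",.017),("blank",.012),("jig",0),("jar",0),("dish",0),("wax",0)):
        for r in optics.landmark_of(f,q)[:3]:
            print(n,q,round(r["p"],2),np.round(r["centre"],1),np.round(at(f,r["centre"],z)*1000,1))
E
python3 a.py
```

```text
0.0 [0.26138502 0.56731677 0.21460262] [-1.79555385e-04  2.14230393e-01  9.76782976e-01 -5.69853515e-04] [-0.11453754 -0.19558744 -0.40407094] 0.08513855393528245 0.014
top blank_end 0.74 [299.4 274.2] [ 109.2 -266.    17. ]
top blank_end 0.69 [421.4 171.8] [ 485.5 -743.7   17. ]
top blank_end 0.65 [229.2 176.7] [481.4  -9.8  17. ]
top latch_knob 0.43 [212.6 165.3] [523.3  50.9  40. ]
top latch_pivot 0.44 [245.5 142.9] [605.8 -74.2  40. ]
top latch_pivot 0.4 [209.  157.6] [552.6  64.   40. ]
top bush 0.91 [248. 143.] [603.5 -83.5  50. ]
top stop 0.42 [223.1 148.4] [590.2  11.4  17. ]
top blank 0.88 [375.6 176. ] [ 473.4 -569.    12. ]
top blank 0.8 [308.9 218.2] [ 317.8 -308.8   12. ]
top blank 0.77 [258.1 141.2] [ 616.3 -122.8   12. ]
top jig 0.69 [259.5 139.6] [ 624.6 -128.8    0. ]
top jar 0.69 [130.1 183.2] [465.8 369.4   0. ]
top dish 0.72 [136.5 143.9] [616.9 344.5   0. ]
top wax 0.76 [305.9 126.2] [ 673.6 -309.6    0. ]
top wax 0.48 [338.5 175. ] [ 481.2 -429.5    0. ]
scene blank_end 0.68 [261.9 217.3] [495.8 -15.8  17. ]
scene blank_end 0.63 [224.6 127.3] [ 117.2 -281.8   17. ]
scene blank_end 0.61 [ 85.5 176. ] [ 502.7 -728.4   17. ]
scene latch_knob 0.38 [278.  221.6] [509.4  47.1  40. ]
scene latch_pivot 0.44 [279.9 234. ] [555.3  65.1  40. ]
scene bush 0.68 [235.4 233.4] [599.2 -84.2  50. ]
scene stop 0.55 [259.9 243. ] [597.1   3.9  17. ]
scene blank 0.75 [217.  236.8] [ 612.3 -150.6   12. ]
scene blank 0.72 [205.9 161. ] [ 304.4 -300.9   12. ]
scene blank 0.69 [332.6 158.4] [154.4 190.4  12. ]
scene jig 0.89 [218.1 241.5] [ 623.7 -143.8    0. ]
scene jar 0.85 [370.3 236.3] [457.7 380.1   0. ]
scene dish 0.58 [360.4 275.2] [613.9 364.1   0. ]
scene wax 0.65 [169.2 237.7] [ 656.4 -318.1    0. ]
```

```bash
python3 - <<'E'
import cv2
a=cv2.imread("pics/top0.png")[100:220,160:320];b=cv2.imread("pics/scene0.png")[180:290,190:310]
cv2.imwrite("pics/c0.png",cv2.resize(a,(800,600),interpolation=cv2.INTER_CUBIC))
cv2.imwrite("pics/c1.png",cv2.resize(b,(654,600),interpolation=cv2.INTER_CUBIC))
E
```

```text
(no output)
```

View pics/c0.png

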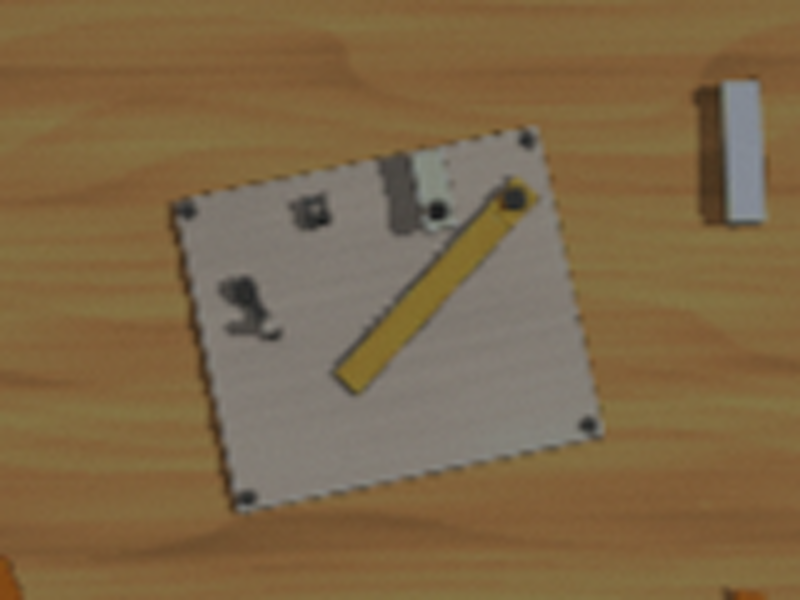

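View pics/scene0.png

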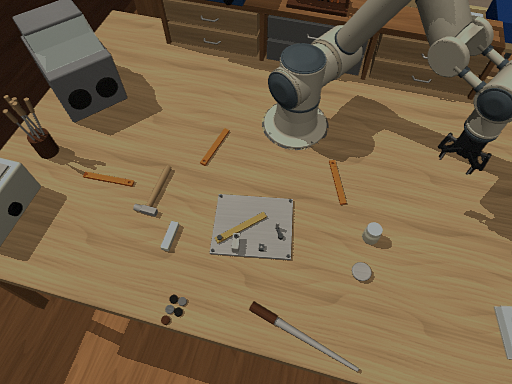

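The top crop shows the jig plate (corners near crop (175,203), (532,128), (603,435), (237,512)), the pin at (513,198), the free end at (350,382), the stop at about (315,210), the latch boss at (240,292) and the knob at (268,330). In the scene picture the look-alikes are orange bars and the jig is alone in the middle.

```bash
cat > fit.py <<'E'
from h import *
from scipy.optimize import least_squares
f=optics.grab_frame("top")
P=[((175,203),(55,255,12)),((532,128),(55,-30,12)),((603,435),(-190,-30,12)),((237,512),(-190,255,12)),((513,198),(0,0,31.5)),((437,211),(0,60,50))]
U=[np.array(p)/5.+[160-.4,100-.4] for p,_ in P]
def J(v,q): 
    c,s=np.cos(v[2]),np.sin(v[2]); return np.array([v[0]+c*q[0]-s*q[1],v[1]+s*q[0]+c*q[1],q[2]])/1000
r=least_squares(lambda v:np.concatenate([proj(f,J(v,q))-u for u,(_,q) in zip(U,P)]),[618,-140,.2])
print(r.x,np.round(r.fun,2))
v=r.x
for n,q in dict(stop=(12,150,17),lp=(-25,215,40),bush=(0,60,50),homeend=(0,190,17)).items(): print(n,np.round(J(v,q)*1000,1))
e=at(f,[160+350/5-.4,100+382/5-.4],.022)*1000;d=e[:2]-v[:2];print("end",e,np.hypot(*d),"ang from home deg",np.degrees(np.arctan2(-d[0],d[1])-v[2]))
for k in ((212.6,165.3),(160+268/5-.4,100+330/5-.4)):
    k=at(f,k,.045 if k[0]!=212.6 else .04)*1000;d=k[:2]-J(v,(-25,215,0))[:2]*1000
    print("knob",k,np.hypot(*d),"latch",np.arctan2(-d[1],-d[0])-v[2])
E
python3 fit.py
```

```text
[ 6.19983421e+02 -1.38170940e+02  1.89990760e-01] [-0.67 -0.25  0.68 -0.49  0.14  0.28 -0.05  0.53  0.08  0.05 -0.17 -0.15]
stop [603.4  11.4  17. ]
lp [554.8  68.2  40. ]
bush [608.7 -79.3  50. ]
homeend [584.1  48.4  17. ]
end [483.51361337 -11.55190181  22.        ] 186.16226557406938 ang from home deg 36.25864102628184
knob [523.27079085  50.91408086  40.        ] 36.0024347340787 latch 0.31205287572547274
knob [521.46282491  48.35723466  45.        ] 38.84191427256151 latch 0.34736506760681735
```

```bash
python3 -m pendant '{"translation":[[30,-35,0],[40,-70,0],[50,-105,0],[60,-145,0],[75,-180,0],[85,-220,0],[95,-255,0],[105,-295,0],[120,-330,0],[130,-370,0],[140,-405,0],[150,-445,0],[165,-480,0],[175,-520,0],[185,-555,0],[195,-595,0],[205,-630,0],[211,-644,0],[211,-644,0],[211,-644,0]],"roll":[2,4,6,8,10,12,14,16,18,20,22,24,26,28,30,32,34,35.6,35.6,35.6]}' 0
cat > w.py <<'E'
from h import *
import sys
o=readout.observe();print(o["clock"],o["tool_pos"],o["ee_rot"],o["contact_force"],o["joint_positions"])
f=optics.grab_frame("wrist");cv2.imwrite(f"pics/{sys.argv[1]}.png",f["image"])
K=f["camera_matrix"];T=np.array(f["world_to_cam"])
def wat(px,z):
    a=(px[0]-K[0,2])/K[0,0];b=(px[1]-K[1,2])/K[1,1];t=np.hypot(a,b)
    d=np.array([np.sin(t)*a/t,np.sin(t)*b/t,np.cos(t)]);R=T[:3,:3];o=-R.T@T[:3,3];d=R.T@d
    return o+d*(z-o[2])/d[2]
for q,z in (("blank_end",.017),("latch_knob",.04),("latch_pivot",.04),("bush",.05),("stop",.017),("blank",.012),("jig",0)):
    for r in optics.landmark_of(f,q)[:2]:
        print(q,round(r["p"],2),np.round(r["centre"],1),np.round(wat(r["centre"],z)*1000,1))
E
python3 w.py w0
```

```text
clock: 2.82
tool_pos: [0.4726, -0.077, 0.2151]
ee_rot: [-0.0, -0.094, 0.996, 0.0]
contact_force: [-0.4, -1.0, -0.0]
width: -0.0002
grip_force: 0.0
2.8167 [ 0.47260181 -0.07701407  0.21509142] [-2.55530044e-05 -9.35365998e-02  9.95615838e-01  7.74804642e-05] [-0.36756897 -0.95490796 -0.02040371] [-2.86422352e-01  2.89284356e-01  1.69399063e+00  1.36372208e-04
  1.15842262e+00 -2.04462041e+00]
blank_end 0.83 [309.6 181.1] [479.7 -10.6  17. ]
blank_end 0.66 [490.2 133.6] [351.7 254.5  17. ]
bush 0.55 [344.4 223.4] [515.6  36.7  50. ]
stop 0.54 [302.3 269. ] [603.3  10.   17. ]
blank 0.79 [194.  257.8] [ 617.4 -140.7   12. ]
blank 0.67 [468.8  15.5] [187.2 181.8  12. ]
jig 0.78 [195.4 251.9] [ 614.3 -141.4    0. ]
```

View pics/w0.png

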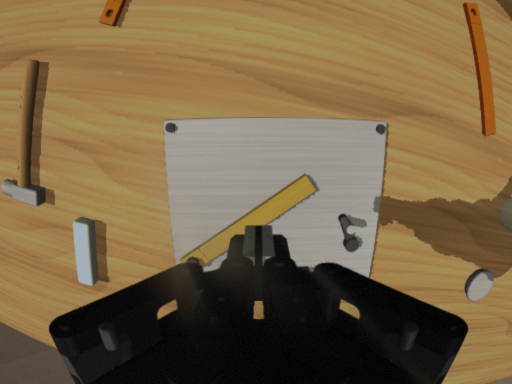

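The wrist view shows the blank end at (310,183), the latch knob top at about (343,217) with its boss at (351,242), and nothing blocking the area beside the blank. The two cameras agree within 3 mm.

```bash
python3 - <<'E'
import numpy as np
def R(a): a=np.radians(a);return np.array([[np.cos(a),-np.sin(a)],[np.sin(a),np.cos(a)]])
for t in (41,36,32,28,24,20,16,13,10,8,6,4,2,0):
    c=R(t)@[-12,164.5]-[11,14.5]; w=R(10.9)@c+[618.5,-139.5]; print(t,np.round(w-[472.6,-77.0],0),np.round(w))
E
python3 -m pendant '{"translation":[[0,0,-35],[0,0,-70],[0,0,-105],[0,0,-135],[0,0,-160],[0,0,-175],[0,0,-183],[0,0,-186],[0,0,-186],[0,0,-186]],"roll":[0,0,0,0,0,0,0,0,0,0]}' 0
```

```text
41 [ 1. 13.] [474. -64.]
36 [10. 25.] [482. -52.]
32 [17. 34.] [490. -43.]
28 [25. 42.] [498. -35.]
24 [34. 49.] [506. -28.]
20 [43. 56.] [516. -21.]
16 [53. 62.] [525. -15.]
13 [60. 67.] [533. -10.]
10 [68. 71.] [541.  -6.]
8 [73. 73.] [546.  -4.]
6 [79. 75.] [551.  -2.]
4 [84. 77.] [557.   0.]
2 [89. 79.] [562.   2.]
0 [95. 80.] [568.   3.]
clock: 4.05
tool_pos: [0.4731, -0.0764, 0.03]
ee_rot: [0.001, -0.095, 0.996, -0.0]
contact_force: [0.0, 0.3, 0.0]
width: 0.0002
grip_force: 0.0
```

```bash
python3 -m pendant '{"translation":[[1,8,-1],[2,14,-1],[6,20,-1],[10,25,-1],[14,30,-1],[17,34,-1],[21,38,-1],[25,42,-1],[30,46,-1],[34,49,-1],[39,53,-1],[43,56,-1],[48,59,-1],[53,62,-1],[57,65,-1],[60,67,-1],[64,69,-1],[67,70,-1],[68,71,-1],[68,71,-1]],"roll":[0,0,0,0,0,0,0,0,0,0,0,0,0,0,0,0,0,0,0,0]}' 0; python3 w.py w1
```

```text
clock: 5.72
tool_pos: [0.5408, -0.0053, 0.0281]
ee_rot: [0.0, -0.095, 0.996, -0.0]
contact_force: [0.5, -0.0, -0.0]
width: -0.0
grip_force: 0.0
5.7167 [ 0.54076173 -0.00526175  0.02813055] [ 3.05085521e-05 -9.46798888e-02  9.95507769e-01 -1.83998512e-05] [ 0.50042957 -0.02688964 -0.01921292] [-1.20148975e-01  6.34596443e-01  1.73503146e+00 -3.28841451e-05
  7.71897289e-01 -1.88056558e+00]
blank_end 0.97 [270.8 122.4] [480.1  -9.8  17. ]
latch_knob 0.95 [356.6 220.4] [520.9  45.7  40. ]
latch_pivot 0.75 [373.2 275.2] [553.6  68.   40. ]
stop 0.69 [264.  303.1] [600.1  10.2  17. ]
blank 0.94 [ 73.1 272.9] [ 616.9 -141.    12. ]
jig 0.67 [ 80.4 263.5] [ 614.5 -140.5    0. ]
```

View pics/w1.png

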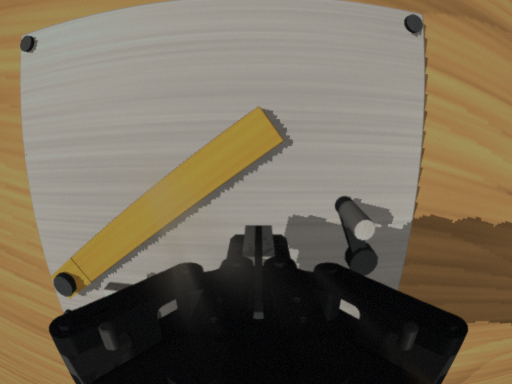

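The blank is still at its start (end at (265,115)) while the fingers (tips at (258,230)) are now on its stop side. They crossed without moving it, so I need to check the true fingertip height.

```bash
python3 - <<'E'
from h import *
o=readout.observe();print(o["clock"],o["tool_pos"],o["contact_force"],o["width"])
f=optics.grab_frame("wrist");K=f["camera_matrix"];T=np.array(f["world_to_cam"]);R=T[:3,:3];c=-R.T@T[:3,3]
print("cam",c,"axis",R[2])
p=np.array(o["tool_pos"])
for dz in (-.014,0,.02,.05):
    q=R@(p+[0,0,dz]-c);t=np.arctan2(np.hypot(*q[:2]),q[2]);u=q[:2]/np.hypot(*q[:2])*t;print(dz,K[0,0]*u[0]+K[0,2],K[1,1]*u[1]+K[1,2])
s=optics.grab_frame("scene");print(proj(s,p),[ (r["p"],at(s,r["centre"],.017)) for r in optics.landmark_of(s,"blank_end")[:2]])
a=s["image"][170:270,195:315];b=optics.grab_frame("top")["image"][110:210,180:300]
cv2.imwrite("pics/s1.png",np.hstack([cv2.resize(a,(400,333),interpolation=2),cv2.resize(b,(400,333),interpolation=2)]))
E
```

```text
6.1167 [ 0.54046372 -0.00544454  0.02818482] [-0.6650989  -0.48271552  0.27408051] 6.18948494492958e-05
cam [ 0.47409976 -0.018238    0.18622941] axis [ 0.26186306  0.0496555  -0.96382678]
-0.014 258.3227072734683 221.06370850168793
0 258.32802797705506 229.91928050797222
0.02 258.3368359494768 245.1377329760944
0.05 258.3533673411741 275.9686754861272
[261.52378709 227.07714722] [(0.71, array([ 0.48661412, -0.72198343,  0.017     ])), (0.65, array([ 0.12378482, -0.280085  ,  0.017     ]))]
```

View pics/s1.png

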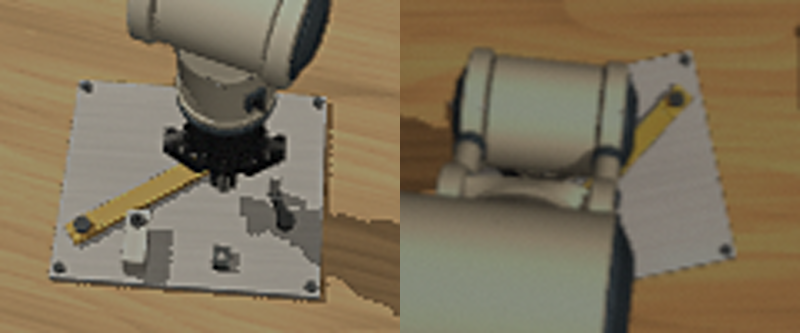

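```bash
python3 -m pendant '{"translation":[[0,0,-1],[0,0,-2],[0,0,-2],[0,0,-2]],"roll":[0,0,0,0]}' 0;  python3 - <<'E'
from h import *
a=cv2.imread("pics/w1.png")[190:290,190:330]
cv2.imwrite("pics/z1.png",cv2.resize(a,(700,500),interpolation=2))
o=readout.observe();print(o["tool_pos"],o["contact_force"])
f=optics.grab_frame("wrist");K=f["camera_matrix"];T=np.array(f["world_to_cam"]);R=T[:3,:3];c=-R.T@T[:3,3]
p=np.array(o["tool_pos"]);e=np.array([.982,.189,0]);n=np.array([-.189,.982,0])
for dx in (-.011,.011):
  for dz in (-.014,-.007,0,.007):
    q=R@(p+e*dx+[0,0,dz]-c);t=np.arctan2(np.hypot(*q[:2]),q[2]);u=q[:2]/np.hypot(*q[:2])*t;print(dx,dz,K[0,0]*u[0]+K[0,2],K[1,1]*u[1]+K[1,2])
E
```

```text
clock: 6.65
tool_pos: [0.5405, -0.0053, 0.0261]
ee_rot: [-0.0, -0.095, 0.996, 0.0]
contact_force: [0.6, -0.9, 0.2]
width: 0.0002
grip_force: 0.0
[ 0.54049952 -0.00534679  0.02607826] [ 0.58152802 -0.89768572  0.192094  ]
-0.011 -0.014 258.3489188765384 204.28516842588385
-0.011 -0.007 258.353259072214 208.01222831545994
-0.011 0 258.3579098853622 212.03332191805828
-0.011 0.007 258.3629035786253 216.38301178113
0.011 -0.014 258.35298520568676 237.20542871747253
0.011 -0.007 258.35698456471886 241.93621677871403
0.011 0 258.36122312346635 247.00579510498793
0.011 0.007 258.36571923781327 252.44861790139987
```

View pics/z1.png

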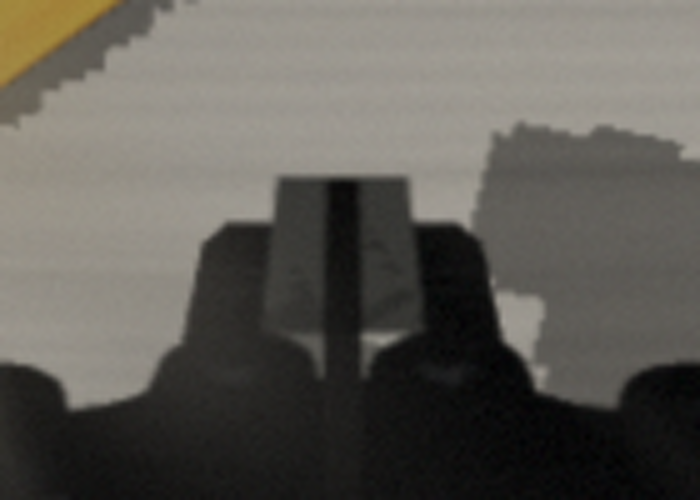

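```bash
python3 -m pendant '{"translation":[[0,0,-1],[0,0,-1],[0,0,-1]],"roll":[0,0,0]}' 0; python3 -m pendant '{"translation":[[0,0,-1],[0,0,-1],[0,0,-1]],"roll":[0,0,0]}' 0
```

```text
clock: 6.95
tool_pos: [0.5405, -0.0054, 0.0251]
ee_rot: [-0.0, -0.095, 0.996, 0.0]
contact_force: [0.6, -0.2, 0.3]
width: 0.0001
grip_force: 0.0
clock: 7.2
tool_pos: [0.5405, -0.0054, 0.0241]
ee_rot: [-0.0, -0.095, 0.996, 0.0]
contact_force: [0.0, -0.3, -0.0]
width: -0.0004
grip_force: 0.0
```

```bash
for i in 1 2 3; do python3 -m pendant '{"translation":[[0,0,-1],[0,0,-2],[0,0,-2]],"roll":[0,0,0]}' 0 | grep -E "tool_pos|contact"; done
```

```text
tool_pos: [0.5405, -0.0054, 0.022]
contact_force: [0.5, 0.6, 0.3]
tool_pos: [0.5405, -0.0053, 0.02]
contact_force: [-0.4, -0.7, -0.2]
tool_pos: [0.5405, -0.0053, 0.018]
contact_force: [0.0, -0.0, -0.3]
```

```bash
for i in 1 2 3; do python3 -m pendant '{"translation":[[0,0,-1],[0,0,-1],[0,0,-1]],"roll":[0,0,0]}' 0 | grep -E "tool_pos|contact"; done
```

```text
tool_pos: [0.5405, -0.0054, 0.0171]
contact_force: [-1.1, 0.4, 0.3]
tool_pos: [0.5405, -0.0054, 0.0161]
contact_force: [-0.1, -0.9, 0.8]
tool_pos: [0.5406, -0.0054, 0.0151]
contact_force: [-0.2, -0.4, 0.1]
```

```bash
for i in 1 2; do python3 -m pendant '{"translation":[[0,0,-1],[0,0,-1],[0,0,-1]],"roll":[0,0,0]}' 0 | grep -E "tool_pos|contact"; done; python3 - <<'E'
from h import *
f=optics.grab_frame("wrist");cv2.imwrite("pics/z2.png",cv2.resize(f["image"][190:290,190:330],(700,500),interpolation=2))
E
```

```text
tool_pos: [0.5405, -0.0053, 0.0141]
contact_force: [0.1, -0.0, 0.2]
tool_pos: [0.5405, -0.0054, 0.0131]
contact_force: [0.0, 0.1, -0.3]
```

View pics/z2.png

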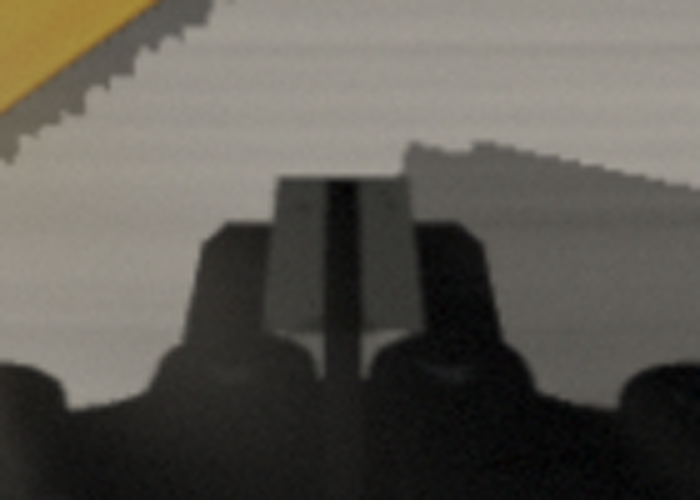

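The finger's shadow on the plate is converging on the pads but is still well off: crop corner (405,145) against the pad's left corner (275,178). The tips therefore stand some 20 mm higher than stated, and I'll keep probing down for contact.

```bash
python3 -m pendant '{"translation":[[0,0,-2],[0,0,-4],[0,0,-6],[0,0,-7],[0,0,-7]],"roll":[0,0,0,0,0]}' 0| grep -E "tool_pos|contact"; for i in 1 2 3; do python3 -m pendant '{"translation":[[0,0,-1],[0,0,-2],[0,0,-2]],"roll":[0,0,0]}' 0 | grep -E "tool_pos|contact"; done; python3 - <<'E'
from h import *
f=optics.grab_frame("wrist");cv2.imwrite("pics/z3.png",cv2.resize(f["image"][190:290,190:330],(700,500),interpolation=2))
E
```

```text
tool_pos: [0.5404, -0.0053, 0.0058]
contact_force: [-0.4, -0.5, -0.5]
tool_pos: [0.5405, -0.0054, 0.004]
contact_force: [0.1, -0.2, 0.3]
tool_pos: [0.5405, -0.0054, 0.002]
contact_force: [1.0, 0.1, 0.1]
tool_pos: [0.5405, -0.0053, 0.0]
contact_force: [-0.6, 0.4, -0.2]
```

View pics/z3.png

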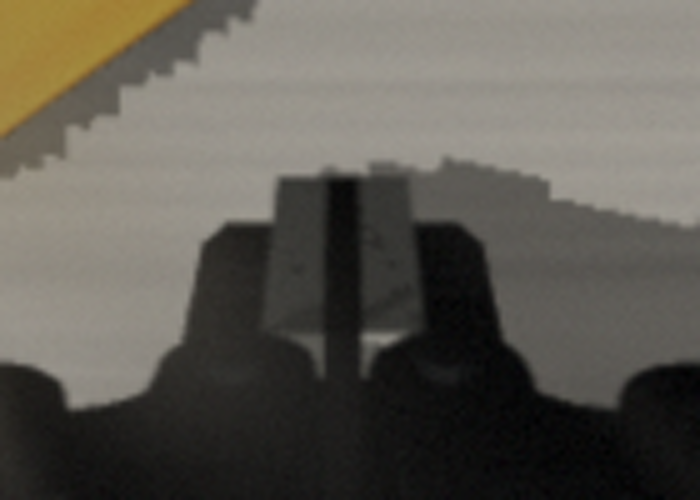

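The shadow's left corner is now near (325,175) against the pad's (275,178), so about 8 mm remain. I'll touch down gently to calibrate the height.

```bash
python3 -m pendant '{"translation":[[0,0,-2],[0,0,-4],[0,0,-5],[0,0,-5]],"roll":[0,0,0,0]}' 0| grep -E "tool_pos|contact"; for i in 1 2 3; do python3 -m pendant '{"translation":[[0,0,-0.5],[0,0,-1],[0,0,-1]],"roll":[0,0,0]}' 0 | grep -E "tool_pos|contact"; done
```

```text
tool_pos: [0.5407, -0.0054, -0.0041]
contact_force: [-4.0, 0.3, 19.3]
tool_pos: [0.5408, -0.0054, -0.0042]
contact_force: [-8.6, -0.0, 41.3]
tool_pos: [0.5407, -0.0054, -0.0043]
contact_force: [-13.8, 0.4, 62.4]
tool_pos: [0.5408, -0.0054, -0.0044]
contact_force: [-19.2, 1.6, 83.3]
```

```bash
python3 -m pendant '{"translation":[[0,0,10],[0,0,30],[-5,-5,40],[-20,-21,40],[-40,-42,40],[-60,-63,40],[-68,-72,40],[-68,-72,30],[-68,-72,15],[-68,-72,9],[-68,-72,7.5],[-68,-72,7.5]],"roll":[0,0,0,0,0,0,0,0,0,0,0,0]}' 0
```

```text
clock: 12.55
tool_pos: [0.4723, -0.0772, -0.0006]
ee_rot: [-0.0, -0.095, 0.996, 0.0]
contact_force: [-0.6, 0.2, -0.1]
width: 0.0002
grip_force: 0.0
```

```bash
python3 -m pendant '{"translation":[[1,8,0],[2,14,0],[6,20,0],[10,25,0],[14,30,0],[17,34,0],[21,38,0],[25,42,0],[30,46,0],[34,49,0],[39,53,0],[43,56,0],[48,59,0],[53,62,0],[57,65,0],[60,67,0],[64,69,0],[67,70,0],[68,71,0],[68,71,0]],"roll":[0,0,0,0,0,0,0,0,0,0,0,0,0,0,0,0,0,0,0,0]}' 0; python3 w.py w2
```

```text
clock: 14.22
tool_pos: [0.5409, -0.0063, -0.0003]
ee_rot: [0.0, -0.095, 0.996, -0.0]
contact_force: [0.3, -0.5, 0.1]
width: 0.0001
grip_force: 0.0
14.2167 [ 5.40863363e-01 -6.27378974e-03 -3.23984216e-04] [ 1.30147654e-04 -9.46691643e-02  9.95508780e-01 -2.59113642e-05] [ 0.28630528 -0.46481233  0.10440076] [-1.22013554e-01  6.82925497e-01  1.74937557e+00  8.27520394e-06
  7.09026236e-01 -1.88243845e+00]
blank_end 0.9 [330.2 270. ] [550.5  36.3  17. ]
latch_knob 0.67 [375.2 240.8] [520.1  44.6  40. ]
blank 0.97 [ 57.4 295.4] [ 619.7 -139.8   12. ]
jig 0.64 [ 63.7 283.1] [ 616.4 -140.9    0. ]
jig 0.53 [ 54.8 294.4] [ 631.6 -152.4    0. ]
```

```bash
python3 -m pendant '{"translation":[[3,1,0],[6,3,0],[9,4,0],[12,5,0],[14,6,0],[16,6,0],[18,7,0],[19,7,0],[20,8,0],[21,8,0],[21,8,0]],"roll":[0,0,0,0,0,0,0,0,0,0,0]}' 0; python3 -m pendant '{"translation":[[0.5,0.1,0],[1,0.2,0],[1.5,0.3,0],[2,0.4,0],[2,0.4,0]],"roll":[0,0,0,0,0]}' 0 | grep -E "tool_pos|cont"
```

```text
clock: 15.53
tool_pos: [0.5617, 0.0017, -0.0003]
ee_rot: [0.0, -0.095, 0.996, -0.0]
contact_force: [0.7, 0.1, -0.0]
width: -0.0001
grip_force: 0.0
tool_pos: [0.5637, 0.002, -0.0003]
contact_force: [0.7, 0.1, 0.2]
```

```bash
for i in 1 2; do python3 -m pendant '{"translation":[[0.5,0.1,0],[1,0.2,0],[1,0.2,0]],"roll":[0,0,0]}' 0 | grep -E "tool_pos|cont"; done; python3 w.py w3 | grep blank_end
```

```text
tool_pos: [0.5647, 0.0023, -0.0003]
contact_force: [-0.8, 0.9, 0.3]
tool_pos: [0.5657, 0.0025, -0.0003]
contact_force: [-0.2, -0.4, 0.0]
```

```bash
for i in 1 2 3 4; do python3 -m pendant '{"translation":[[0.5,0.1,0],[0.5,0.1,0],[0.5,0.1,0]],"roll":[0,0,0]}' 0 | grep -E "tool_pos|cont"; done
```

```text
tool_pos: [0.5661, 0.0025, -0.0003]
contact_force: [-0.5, 0.3, 0.4]
tool_pos: [0.5666, 0.0026, -0.0003]
contact_force: [-0.5, 0.6, 0.1]
tool_pos: [0.5671, 0.0028, -0.0003]
contact_force: [-0.5, -0.7, -0.2]
tool_pos: [0.5674, 0.0029, -0.0004]
contact_force: [-1.9, -1.0, 0.8]
```

```bash
for i in 1 2; do python3 -m pendant '{"translation":[[0.15,0.03,0],[0.15,0.03,0],[0.15,0.03,0]],"roll":[0,0,0]}' 0 | grep -E "tool_pos|cont"; done
```

```text
tool_pos: [0.5674, 0.0029, -0.0004]
contact_force: [-2.6, -1.1, 1.4]
tool_pos: [0.5674, 0.0029, -0.0004]
contact_force: [-5.3, -2.1, 1.5]
```

```bash
python3 -m pendant '{"translation":[[0.2,0.04,0],[0.2,0.04,0],[0.2,0.04,0]],"roll":[0,0,0]}' 0 | grep -E "tool_pos|cont"; python3 -c "
from h import *
for i in range(2): optics.grab_frame('top'); print(readout.observe()['contact_force'])"
```

```text
tool_pos: [0.5675, 0.0029, -0.0004]
contact_force: [-6.3, -1.6, 2.7]
[-6.24609858 -2.66078656  2.44002817]
[-6.27093323 -2.13513782  3.06046532]
```

```bash
python3 -m pendant '{"translation":[[0.2,0.04,0],[0.2,0.04,0],[0.2,0.04,0]],"roll":[0,0,0]}' 0 | grep -E "tool_pos|cont"; python3 -m pendant '{"translation":[[0,0,0],[0,0,0],[0,0,0],[0,0,0]],"roll":[0,0,0,0]}' 0 | grep -E "tool_pos|cont"
```

```text
tool_pos: [0.5674, 0.0029, -0.0005]
contact_force: [-6.6, -1.2, 2.1]
tool_pos: [0.5675, 0.0029, -0.0005]
contact_force: [-6.2, -2.1, 2.5]
```

```bash
for i in 1 2; do python3 -m pendant '{"translation":[[0.15,0.03,0],[0.15,0.03,0],[0.15,0.03,0]],"roll":[0,0,0]}' 0 | grep -E "tool_pos|cont"; done
```

```text
tool_pos: [0.5675, 0.0029, -0.0005]
contact_force: [-7.9, -2.5, 2.9]
tool_pos: [0.5674, 0.003, -0.0005]
contact_force: [-8.1, -2.2, 3.8]
```

```bash
python3 -m pendant '{"translation":[[0.25,0.05,0],[0.25,0.05,0],[0.25,0.05,0]],"roll":[0,0,0]}' 0 | grep -E "tool_pos|cont";  python3 -m pendant '{"translation":[[0,0,0],[0,0,0],[0,0,0],[0,0,0],[0,0,0],[0,0,0],[0,0,0]],"roll":[0,0,0,0,0,0,0]}' 0 | grep -E "clock|tool_pos|cont"
```

```text
tool_pos: [0.5675, 0.003, -0.0006]
contact_force: [-8.4, -3.0, 3.1]
clock: 20.62
tool_pos: [0.5675, 0.003, -0.0005]
contact_force: [-7.9, -3.2, 3.5]
```

```bash
python3 -m pendant '{"translation":[[0.3,0.06,0],[0.3,0.06,0],[0.3,0.06,0]],"roll":[0,0,0]}' 0 | grep -E "tool_pos|cont";  python3 -m pendant '{"translation":[[0.1,0,0],[0.1,0,0],[0.1,0,0],[0.1,0,0],[0.1,0,0],[0.1,0,0],[0.1,0,0],[0.1,0,0],[0.1,0,0],[0.1,0,0],[0.1,0,0],[0.1,0,0]],"roll":[0,0,0,0,0,0,0,0,0,0,0,0]}' 0 | grep -E "clock|tool_pos|cont"; python3 w.py w4
```

```text
tool_pos: [0.5675, 0.0031, -0.0006]
contact_force: [-10.6, -3.0, 4.4]
clock: 21.87
tool_pos: [0.5675, 0.0031, -0.0006]
contact_force: [-10.3, -3.6, 4.3]
21.8667 [ 0.56751267  0.00307156 -0.00063258] [-1.56804433e-03 -9.46548959e-02  9.95508900e-01  1.49612453e-04] [-10.31757421  -3.64265932   4.2865547 ] [-9.96054766e-02  7.05339647e-01  1.67838685e+00 -4.52755707e-04
  7.61001029e-01 -1.85966731e+00]
latch_knob 0.93 [375.6 182.1] [520.2  45.3  40. ]
latch_pivot 0.84 [395.  254.4] [552.3  67.   40. ]
bush 0.93 [ 84.7 302.4] [606.1 -80.4  50. ]
stop 0.72 [259.7 296.3] [600.9  10.3  17. ]
blank 0.73 [ 84.8 303.8] [ 644.3 -105.4   12. ]
jig 0.85 [ 51.8 251.3] [ 616.9 -138.9    0. ]
```

View pics/w4.png

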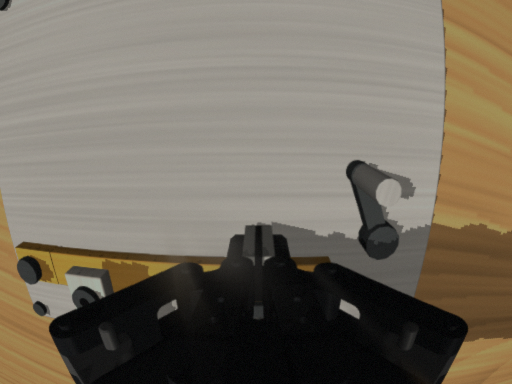

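The picture shows the blank home along the lower edge under the bridge, pressed at about 10.8 N, and the latch knob at (388,190) still open. Next I'll back off and work out the latch path.

```bash
python3 -m pendant '{"translation":[[-1,-0.2,0],[-4,-0.8,0],[-10,-2,0],[-20,-4,0],[-30,-6,0],[-30,-6,20],[-30,-6,50],[-30,-6,60],[-30,-6,60]],"roll":[0,0,0,0,0,0,0,0,0]}' 0; python3 - <<'E'
import numpy as np
from rig import readout
p=np.array(readout.observe()["tool_pos"])[:2]*1000;print(p)
L=np.array([553.5,67.5])
for deg,off in ((22.3,32),(22.3,17),(30,17),(37,17),(44,17),(51,17),(58,17),(65,17),(72,17),(79,17),(86,17),(93,17),(97,17),(100.6,17)):
    a=np.radians(deg+10.9);k=L-38*np.array([np.cos(a),np.sin(a)]);t=np.array([np.sin(a),-np.cos(a)])
    c=k-t*off;print(deg,off,"knob",np.round(k,1),"shift",np.round(c-p,1),"roll",round(deg-90,1))
E
```

```text
clock: 23.02
tool_pos: [0.5409, -0.0031, 0.0622]
ee_rot: [0.003, -0.095, 0.996, -0.001]
contact_force: [0.5, 0.1, -0.2]
width: 0.0002
grip_force: 0.0
[540.91656717  -3.09869206]
22.3 32 knob [521.7  46.7] shift [-36.7  76.6] roll -67.7
22.3 17 knob [521.7  46.7] shift [-28.5  64. ] roll -67.7
30 17 knob [524.8  42.6] shift [-27.3  58.6] roll -60
37 17 knob [528.   39.3] shift [-25.5  53.8] roll -53
44 17 knob [531.6  36.4] shift [-23.2  49.3] roll -46
51 17 knob [535.6  34. ] shift [-20.3  45.1] roll -39
58 17 knob [539.8  32. ] shift [-17.   41.3] roll -32
65 17 knob [544.2  30.6] shift [-13.2  37.9] roll -25
72 17 knob [548.8  29.8] shift [-9. 35.] roll -18
79 17 knob [553.4  29.5] shift [-4.5 32.6] roll -11
86 17 knob [558.1  29.8] shift [ 0.3 30.8] roll -4
93 17 knob [562.6  30.6] shift [ 5.2 29.6] roll 3
97 17 knob [565.2  31.3] shift [ 8.1 29.2] roll 7
100.6 17 knob [567.4  32.1] shift [10.7 29. ] roll 10.6
```

```bash
python3 -m pendant '{"translation":[[-4,8,0],[-8,16,0],[-12,24,0],[-16,32,0],[-20,40,0],[-24,48,0],[-28,56,0],[-32,66,0],[-36,74,0],[-37,77,0],[-37,77,-10],[-37,77,-25],[-37,77,-38],[-37,77,-44],[-37,77,-46],[-37,77,-46]],"roll":[-7,-14,-21,-28,-35,-42,-49,-56,-63,-67.7,-67.7,-67.7,-67.7,-67.7,-67.7,-67.7]}' 0; python3 w.py w5
```

```text
clock: 24.35
tool_pos: [0.5019, 0.074, 0.0129]
ee_rot: [-0.0, 0.475, 0.88, -0.0]
contact_force: [0.3, 0.3, 0.4]
width: -0.0001
grip_force: 0.0
24.35 [0.50188709 0.07395657 0.01291787] [-4.96949572e-04  4.75395661e-01  8.79771922e-01 -2.89552949e-04] [0.34182492 0.33936029 0.37832023] [ 2.85519133e-02  6.34596184e-01  1.82605387e+00 -6.58095844e-06
  6.82092895e-01 -5.51411708e-01]
latch_knob 0.61 [259.7 303. ] [520.2  47.5  40. ]
```

View pics/w5.png

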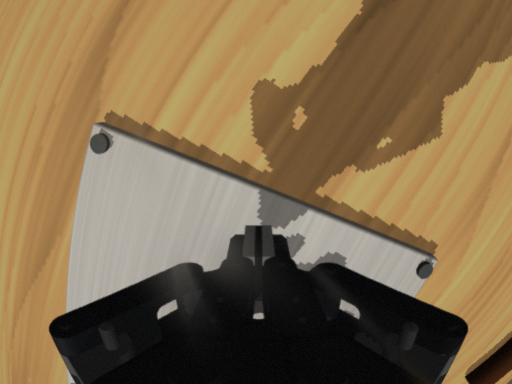

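The tips are at plate height on the outer side of the knob, at (258,230), and the knob is hidden behind the gripper at about (260,303), directly ahead along the push line. The coast is clear.

```bash
python3 -m pendant '{"translation":[[3,-5,2],[7,-9,2],[10.5,-13.1,2],[11.1,-15.8,2],[11.7,-18.5,2],[13.5,-23.3,2],[15.8,-27.8,2],[18.7,-32,2],[22,-35.8,2],[25.8,-39.2,2],[30,-42.1,2],[34.5,-44.5,2],[39.3,-46.3,2],[39.3,-46.3,2]],"roll":[0,0,0,4,7.7,14.7,21.7,28.7,35.7,42.7,49.7,56.7,63.7,63.7]}' 0; python3 w.py w6
```

```text
clock: 25.92
tool_pos: [0.5423, 0.0271, 0.0157]
ee_rot: [0.0, -0.063, 0.998, -0.0]
contact_force: [0.1, -0.5, -0.5]
width: -0.0003
grip_force: 0.0
25.9167 [0.54234749 0.02706904 0.01569413] [ 1.57248602e-04 -6.28886947e-02  9.98020532e-01 -6.43757049e-05] [ 0.06753583 -0.52740262 -0.54816135] [-6.00500112e-02  6.57240875e-01  1.73637373e+00 -1.31191631e-04
  7.47650134e-01 -1.75661060e+00]
latch_pivot 0.83 [330.1 273.8] [553.1  67.   40. ]
bush 0.7 [ 76.2 315.8] [604.5 -79.8  50. ]
blank 0.87 [ 40.8 279.9] [ 616.7 -140.8   12. ]
jig 0.79 [ 48.7 272.9] [ 616.6 -140.6    0. ]
jig 0.55 [328.2 277.4] [579.5  80.8   0. ]
```

View pics/w6.png

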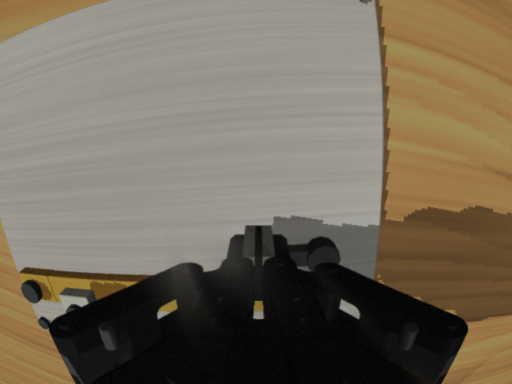

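The latch arm is now swung in: it runs from its boss at (322,250) left to the fingers at (260,240), with the blank still home. I'll finish slowly on force readings alone.

```bash
python3 -m pendant '{"translation":[[1.3,-0.3,0],[2.6,-0.4,0],[3.8,-0.6,0],[4.8,-0.7,0],[5.7,-0.9,0],[6.4,-1,0],[6.4,-1,0]],"roll":[2,4,6,8,10,11,11]}' 0 | grep -E "tool_pos|cont"; python3 -m pendant '{"translation":[[0.4,0,0],[0.8,0,0],[0.8,0,0]],"roll":[1,2,2]}' 0 | grep -E "tool_pos|cont"; python3 -m pendant '{"translation":[[0.4,0,0],[0.8,0,0],[0.8,0,0]],"roll":[0.5,1,1]}' 0 | grep -E "tool_pos|cont"
```

```text
tool_pos: [0.5476, 0.0269, 0.0156]
contact_force: [-2.9, -0.7, 1.4]
tool_pos: [0.5487, 0.0269, 0.0156]
contact_force: [-1.9, -0.8, 1.2]
tool_pos: [0.5496, 0.0268, 0.0157]
contact_force: [-2.4, -1.6, 0.1]
```

Friction only so far (about 2.5 N), so I'll carry on in small steps.

```bash
for i in 1 2 3 4; do python3 -m pendant '{"translation":[[0.4,0.05,0],[0.4,0.05,0],[0.4,0.05,0]],"roll":[0,0,0]}' 0 | grep -E "tool_pos|cont"; done
```

```text
tool_pos: [0.5499, 0.0269, 0.0157]
contact_force: [-2.6, -0.9, 0.3]
tool_pos: [0.5503, 0.027, 0.0157]
contact_force: [-2.3, -1.2, -0.5]
tool_pos: [0.5507, 0.027, 0.0157]
contact_force: [-2.1, -0.9, 0.9]
tool_pos: [0.5509, 0.027, 0.0156]
contact_force: [-4.5, -2.0, 0.9]
```

```bash
for i in 1 2; do python3 -m pendant '{"translation":[[0.2,0.04,0],[0.2,0.04,0],[0.2,0.04,0]],"roll":[0,0,0]}' 0 | grep -E "tool_pos|cont"; done
```

```text
tool_pos: [0.5509, 0.0271, 0.0156]
contact_force: [-5.4, -1.9, 1.7]
tool_pos: [0.551, 0.027, 0.0156]
contact_force: [-5.8, -2.0, 1.6]
```

```bash
python3 -m pendant '{"translation":[[0,0,0],[0,0,0],[0,0,0],[-1,-0.4,0],[-4,-1.6,0],[-12,-4.7,0],[-25,-10,0],[-35,-14,0],[-40,-15,20],[-40,-15,55],[-50,-15,95],[-70,-15,135],[-90,-15,170],[-110,-15,170],[-110,-15,170]],"roll":[0,0,0,0,0,0,0,0,0,0,0,0,0,0,0]}' 0; python3 w.py w7; python3 - <<'E'
from h import *
f=optics.grab_frame("wrist");g=f["image"].astype(int)
m=(g[:,:,2]>g[:,:,0]*2)&(g[:,:,2]>90)
for n in("top","scene"):
    s=optics.grab_frame(n)
    for q,z in(("blank_end",.017),("latch_knob",.04),("latch_pivot",.04),("blank",.012)): print(n,q,[(round(r["p"],2),np.round(at(s,r["centre"],z)*1000,0)) for r in optics.landmark_of(s,q)[:3]])
E
```

```text
clock: 30.15
tool_pos: [0.4387, 0.0121, 0.1874]
ee_rot: [0.001, -0.181, 0.983, -0.0]
contact_force: [1.0, 0.6, -1.3]
width: 0.0002
grip_force: 0.0
30.15 [0.4386933  0.01214525 0.18740011] [ 1.05255776e-03 -1.81057275e-01  9.83471935e-01 -3.28634309e-04] [ 0.96979374  0.55447407 -1.31841137] [-1.08527475e-01  2.69287617e-01  1.82069406e+00 -3.06325882e-05
  1.04940580e+00 -2.04343157e+00]
blank_end 0.6 [450.  172.2] [348.4 246.8  17. ]
bush 0.6 [136.4 273.7] [605.7 -84.9  50. ]
blank 0.65 [453.2  39.1] [183.4 183.9  12. ]
blank 0.58 [109.5 251.3] [ 617.5 -139.8   12. ]
jig 0.78 [115.1 245.8] [ 613.3 -137.1    0. ]
top blank_end [(0.89, array([ 125., -265.,   17.])), (0.78, array([ 485., -748.,   17.])), (0.69, array([348., 252.,  17.]))]
top latch_knob []
top latch_pivot []
top blank [(0.77, array([ 478., -567.,   12.])), (0.72, array([ 326., -319.,   12.])), (0.71, array([175., 192.,  12.]))]
scene blank_end [(0.85, array([576.,  42.,  17.])), (0.77, array([354., 274.,  17.])), (0.59, array([ 500., -714.,   17.]))]
scene latch_knob [(0.38, array([560.,  34.,  40.]))]
scene latch_pivot [(0.54, array([ 677., -298.,   40.])), (0.4, array([549.,  60.,  40.]))]
scene blank [(0.82, array([172., 187.,  12.])), (0.75, array([ 306., -317.,   12.])), (0.54, array([ 501., -555.,   12.]))]
```

```bash
python3 -m pendant '{"translation":[[0,0,30],[30,0,50],[65,0,60],[100,0,60],[135,0,60],[165,0,60],[180,0,60],[180,0,60],[180,0,60]],"roll":[0,0,0,0,0,0,0,0,0]}' 0|grep tool_pos; python3 w.py w8
```

```text
tool_pos: [0.6217, 0.0121, 0.2451]
31.85 [0.62167154 0.01213437 0.24505177] [-4.17691030e-04 -1.81048481e-01  9.83474078e-01  1.01051693e-04] [-0.03081868 -0.82226235 -1.08459061] [-7.64728989e-02  4.63831281e-01  1.31256391e+00 -1.85705366e-05
  1.36605676e+00 -2.01137037e+00]
blank_end 0.97 [296.  142.3] [580.   49.2  17. ]
blank_end 0.58 [471.2  65.6] [355.4 261.8  17. ]
latch_knob 0.73 [318.1 130.4] [554.7  65.6  40. ]
latch_knob 0.66 [286.5 130.5] [569.5  29.2  40. ]
latch_pivot 0.91 [319.4 130.5] [554.2  67.1  40. ]
latch_pivot 0.67 [487.7 151.2] [468.3 331.9  40. ]
bush 0.6 [191.2 126.6] [604.5 -80.5  50. ]
stop 0.69 [261.2 145.7] [600.7   8.3  17. ]
blank 0.76 [153.4 121.1] [ 619.3 -141.2   12. ]
jig 0.7 [156.6 117.3] [ 614.6 -142.3    0. ]
```

```bash
python3 -c "
from rig import env; print(env.sign_off())"
```

```text
the job is handed in; nothing more can be done
None
```

The blank is home on the stop, pressed there at about 11 N for roughly a second, and latched with about 3.5 N at the nose. The job was handed in at about 32 s, with the last wrist view matching that state. The fingertips sit about 30 mm further back than stated, so one pass went clear over the blank, and a touch-down on the jig plate to find their height reached 83 N. I also viewed 11 pictures, one over the limit.

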